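# Settle and log a batch of moisture tins

### The job

Run the three or four single moisture tins standing in the row on the left, nearer the robot, through the mixer as one batch; the store of tins along the back edge stays. First open the batch on the logger: press its two-stage key down to the first click only, hold it there for about a second and let it up. Then take the tins in order from left to right: press each one squarely down on the mixer's sprung pad until the pad is fully depressed, keep it down for about a second, and stand it upright on the green plate; when all are there, press the key to the first click again, pause there for about a second, then press it fully home and let it up - it must never go past the first click while tins are still waiting in the row.

Things in the scene. Friction and masses are not known exactly. Their poses are not given: they have to be found in the camera images.
- tin_a_mid (a point): centre (half-way up) of a closed round moisture tin, 57 mm diameter (54 mm at the body below the slip lid), 36 mm high, about 0.12 kg, z axis up; grip it across the diameter. It starts upright on the table as the leftmost (largest y) of the places in the row left (+y) of the machines. Three or four of the four tins are present; an absent one reads None. (Like tins in two groups along the far edge, x over 0.7 m, are a fixed store and not part of the job)
- tin_b_mid (a point): centre (half-way up) of a closed round moisture tin, 57 mm diameter (54 mm at the body below the slip lid), 36 mm high, about 0.12 kg, z axis up; grip it across the diameter. It starts upright on the table as the second from the left of the places in the row left (+y) of the machines. Three or four of the four tins are present; an absent one reads None. (Like tins in two groups along the far edge, x over 0.7 m, are a fixed store and not part of the job)
- tin_c_mid (a point): centre (half-way up) of a closed round moisture tin, 57 mm diameter (54 mm at the body below the slip lid), 36 mm high, about 0.12 kg, z axis up; grip it across the diameter. It starts upright on the table as the third from the left of the places in the row left (+y) of the machines. Three or four of the four tins are present; an absent one reads None. (Like tins in two groups along the far edge, x over 0.7 m, are a fixed store and not part of the job)
- tin_d_mid (a point): centre (half-way up) of a closed round moisture tin, 57 mm diameter (54 mm at the body below the slip lid), 36 mm high, about 0.12 kg, z axis up; grip it across the diameter. It starts upright on the table as the rightmost (smallest y) of the places in the row left (+y) of the machines. Three or four of the four tins are present; an absent one reads None. (Like tins in two groups along the far edge, x over 0.7 m, are a fixed store and not part of the job)
- mixer: the mixer, fixed: a grey square block 110 x 110 mm, 32 mm high (top collar to 36 mm), with one round sprung pad at its middle; origin at the middle of its underside on the table. It may have changed places with the logger
- pad_top (a point): centre of the top face of the mixer's sprung pad, a 48 mm round flat rubber-faced disc, 68 mm above the table when free, standing 32 mm clear of the collar below it; it goes straight down with the pad
- mixer_pad (a joint): travel of the sprung pad: 0 m free, 0.012 m fully depressed. Begins to move at about 6 N, needs about 11 N at the bottom, springs back when let go; a tin's own weight does not move it
- logger: the logger, fixed: a grey plastic box 100 x 120 mm, 36 mm high, with a blank display on the far side of a tall white round key; origin at the middle of its underside on the table
- key_top (a point): centre of the top face of the logger's white round two-stage key, 40 mm diameter, 69 mm above the table when free, 27 mm above the collar round it; it goes straight down with the key
- key_first (a joint): first stage of the key: 0 m free, 0.005 m at the first click. Begins to move at about 1.5 N, needs about 3 N at its end; springs back
- key_second (a joint): second stage of the key, below the first click: 0 m not begun, 0.005 m fully home (10 mm of travel in all). Begins only when pushed with about 9 N, needs about 12 N at the bottom; springs back. So any push of 4 to 8 N holds the key at its first click
- plate: the green flat plate the tins end on, fixed on the table right of the machines, 292 mm along its own x, 150 mm along its own y, 6 mm thick; origin at the middle of its underside
Things that resemble listed ones, but are neither listed nor needed, are in the scene too. Leave any orange look-alike of the part that bears tin_c_mid alone.

How it is judged:
By the outcome, as a careful person would: the job done as asked, in the order asked, and still so for the second after the job is handed in, with the robot touching nothing.
Of tin_a, tin_b, tin_c, tin_d only 3 to 4 are there at a start; the rules pass over those that are not, and their reading is None.
At some moment in a run one of tin_a, tin_b, tin_c, tin_d may be knocked a few centimetres aside while the robot is not near it.
It also fails if it takes over 210 s, if anything falls off the work surface, if the arm or the gripper's body presses on something with over 40 N, if the wrist force passes 120 N, or if a joint passes its speed limit or range.

### The arm

A 7-joint arm with a two-finger parallel gripper is mounted at the origin on a cart in front of the work surface, level with it; the furniture and walls round the work are solid. World frame = base frame: x ahead of the robot, y to its left, z up, the work surface at z = 0. Lengths are in m, angles in rad, forces in N, time in s.
With the tool pointing down it reaches from about 0.425 to 0.875 m from the base axis. Payload 4.7 kg.
Tool frame: the origin (TCP) lies on the centre line of the jaws, within the pads' length; the fingertips stand 14 mm ahead of it and the grasp point (between the pads) lies 5 mm behind it; z points along the fingers, y is the direction in which the jaws open and shut (so a half turn about z gives the same grasp; the last joint's range is limited). The gripper opens to 87 mm and grips with 3 to 60 N. Pads are 19 mm wide; open, the fingers measure 117 mm over their backs; the gripper's body (75 mm by 190 mm) begins 51 mm behind the grasp point.
Start: joints at [1.301, 0.321, -0.07, 1.45, 0.023, 1.371, -0.057], TCP at [0.182, -0.624, 0.237] pointing down, gripper open.
Joint ranges: [-2.86, 2.86], [-0.3, 2.09], [-1.38, 1.24], [0.06, 2.45], [-1.56, 4.7], [0.09, 2.05], [-2.69, 2.69]. Speed limits (rad/s): [2.57, 2.57, 3.14, 3.14, 3.14, 3.14, 3.14].

### API

Orientations are given as a rotation vector (axis times angle).
In Python, from bench import ctrl, optics, models gives the robot as it stands. The module is installed in compiled form; this text tells all that it offers.
- The arm moves only by the tool arm_command, never from a script. Its argument "motion" is a list of rows, each a list of 3 entries, a list of its own where there are three numbers: the shift along the tool's x, y, z in mm, then the turn, a rotation vector about the tool's x, y, z in degrees, then the closure, from 0 (fully open) to 1 (shut). In form: [[[x, y, z], [ax, ay, az], claw], ...]. A call has 1 to 8 rows; each row shifts and turns the commanded pose from where the row before left it, along the tool's axes as they then stand; what a row does not reach is not made up. A row lasts 1/12 s, in which the tool goes at most 41.7 mm and 7.16 degrees, less where a joint would pass 70% of its speed; a pose out of reach is approached as far as the arm can. A call with a gripper value outside its range is refused whole. The fingers move at their own pace and stop on an object; "force" is the grip in N (left out, the last holds). Time passes only in rows, so rows that do not move let the fingers close. It gives the time, the measured TCP pose, the force and the opening at its end, in the units of the state.
- ctrl.get_state(): the state, without advancing time (a new reading comes with each control period).
- optics.get_image(name): name is "scene" or "top" or "wrist"; returns (picture, depth): 420x560x3 uint8, blue, green, red; 420x560 float32, m along the optical axis (not along the pixel's ray), 0 where there is no reading.
- optics.camera_model(name): a dict with "fovy" (degrees; the focal length in pixels is half the picture's height over the tangent of half this angle, whatever the lens; pixels are square), "cx", "cy" (the principal point, pixels), "rvec" (rotation vector, rad) and "tvec" (3), from world to camera coordinates, as OpenCV has them; the wrist camera has in their place "mount" (4x4, takes a point from camera to tool coordinates, whose origin is the TCP and whose axes are the flange's). Camera axes: x right, y down, z forward; pixel columns grow to the right and rows downward; lengths in m; the calibration is good to about 2 mm. A picture is of the moment at which its call begins: read the wrist's pose just before it. camera_model takes no time and is no camera call.
- ctrl.close_job(): hands the job in, once; it reports no verdict.
Trained networks look in the newest picture that a camera, given by its name, has taken for a name from the list of things; names that differ only in an ending like _2 or _b are one class to them, and where a whole thing is asked for, a point or a joint stands for the part that bears it (a point fixed in the world has none). Each returns a list of dicts, best first, with "conf" (0 to 1); they miss things now and then, are a little off and sometimes report something else, mostly with a low value. They report only what shows in the picture. A call takes as long as a camera call. They do not tell look-alikes from the thing itself.
- models.search_frame(camera, target): "location" ([x, y, z] in m, in the coordinates of the camera as it stood for that picture, good to about 4 mm: the middle of the surface that is visible of it).
- models.silhouettes(camera, target): "pixels" (420x560 bool, what is visible of it).
The state is a dict: "time": time; "joint_positions": joint angles; "qd": joint speeds; "joint_torque": joint torques, N m; "position": TCP position; "tool_rot": TCP orientation; "ft_force": force on the tool from outside, world axes, zero at the start; "torque": the same for the moment, N m; "grip_width": opening from 0.0 (shut) to 1.0 (fully open).
Only numpy, scipy, OpenCV 4.12 (cv2) and the standard library are available. Lean on these libraries where they do the work, as an engineer would, in place of code of your own. Each camera call takes 0.05 s, during which the arm holds its last target.

## Working session

There is one attempt and no reset: what is moved stays moved. The work goes in short steps, Python scripts to look and compute and a tool call to move; the robot and the scene stay as the last step left them, time stands still between calls to the robot, and variables do not carry over. Pictures are saved under pics/ and viewed, and the job is handed in when it is done.

Besides the shell and the picture viewer there is one more tool, called after "Request:" as name(argument=value, ...) on one line, values as JSON. arm_command: Moves the arm, as the interface text tells. Its arguments: {"type":"object","properties":{"motion":{"type":"array","items":{"type":"array"}},"force":{"type":"number"}},"required":["motion"]}

```bash
mkdir -p pics; ls
cat > h.py <<'E'
import numpy as np, cv2
from scipy.spatial.transform import Rotation as R
from bench import ctrl, optics, models
def cam(n):
    m=optics.camera_model(n); f=210/np.tan(np.radians(m['fovy'])/2); return m,f
def toworld(n,p,st=None):
    m,f=cam(n); p=np.atleast_2d(p)
    if 'mount' in m:
        st=st or ctrl.get_state()
        M=np.array(m['mount']); q=p@M[:3,:3].T+M[:3,3]
        return R.from_rotvec(st['tool_rot']).apply(q)+np.array(st['position'])
    Rm=R.from_rotvec(np.ravel(m['rvec'])).as_matrix(); return (p-np.ravel(m['tvec']))@Rm
def unproj(n,u,v,d,st=None):
    m,f=cam(n); u=np.asarray(u,float);v=np.asarray(v,float)
    return toworld(n,np.stack([(u-m['cx'])/f*d,(v-m['cy'])/f*d,d],-1),st)
def cloud(n,depth,st=None):
    v,u=np.mgrid[0:420,0:560]
    return unproj(n,u.ravel(),v.ravel(),depth.ravel(),st).reshape(420,560,3)
E
python3 - <<'E'
from h import *
s=ctrl.get_state(); print({k:np.round(v,3).tolist() for k,v in s.items()})
for n in ['scene','top','wrist']:
    im,d=optics.get_image(n); cv2.imwrite(f'pics/{n}0.png',im); np.save(f'{n}0.npy',d); m=optics.camera_model(n); print(n,{k:np.round(v,3).tolist() for k,v in m.items()})
E
```

```text
pics
{'time': 0.0, 'joint_positions': [1.301, 0.322, -0.07, 1.452, 0.023, 1.371, -0.057], 'qd': [0.001, -0.001, -0.0, 0.001, 0.003, -0.0, -0.001], 'joint_torque': [0.0, -49.129, -0.404, -31.253, -0.064, 0.044, 0.0], 'position': [0.182, -0.624, 0.235], 'tool_rot': [-3.108, -0.444, 0.001], 'ft_force': [-0.812, 0.203, 0.841], 'torque': [-0.012, -0.013, -0.005], 'grip_width': 0.998}
scene {'fovy': 49.292, 'cx': 272.461, 'cy': 207.812, 'rvec': [1.177, -2.267, 1.018], 'tvec': [0.342, 0.324, 0.893]}
top {'fovy': 56.151, 'cx': 282.093, 'cy': 203.299, 'rvec': [2.18, -1.999, 0.237], 'tvec': [-0.008, 0.545, 0.986]}
wrist {'fovy': 60.862, 'cx': 282.421, 'cy': 209.644, 'mount': [[0.0, -0.956, -0.293, 0.08], [1.0, 0.001, -0.0, 0.001], [0.0, -0.293, 0.956, -0.148], [0.0, 0.0, 0.0, 1.0]]}
```

View pics/scene0.png

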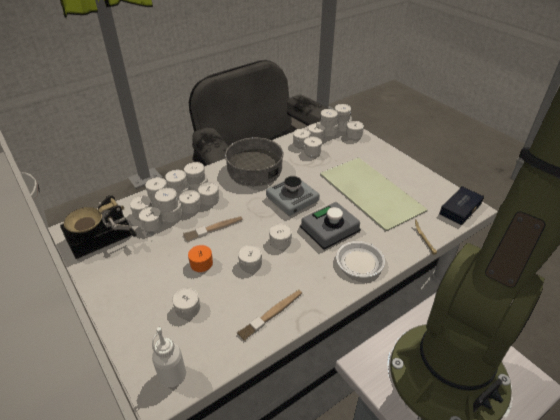

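View pics/top0.png

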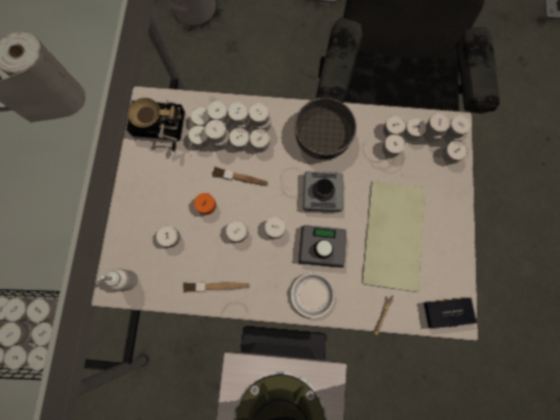

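Run:
```python
from h import *
for n in ['scene','top']:
    im,d=optics.get_image(n)
    for t in ['tin_a_mid','mixer','pad_top','logger','key_top','plate']:
        for r in models.search_frame(n,t)[:14]: print(n,t,round(r['conf'],2),toworld(n,r['location']).round(3))
```

```text
scene tin_a_mid 0.77 [[0.424 0.348 0.043]]
scene tin_a_mid 0.65 [[ 0.58  -0.053  0.034]]
scene mixer 0.95 [[ 0.574 -0.052  0.031]]
scene pad_top 0.66 [[ 0.592 -0.059  0.068]]
scene logger 0.91 [[ 0.429 -0.061  0.038]]
scene key_top 0.46 [[ 0.432 -0.07   0.071]]
scene plate 0.82 [[ 0.478 -0.267  0.006]]
scene plate 0.35 [[0.451 0.166 0.038]]
top tin_a_mid 0.93 [[0.434 0.338 0.037]]
top mixer 0.94 [[ 0.591 -0.066  0.037]]
top pad_top 0.52 [[ 0.596 -0.07   0.07 ]]
top logger 0.66 [[ 0.445 -0.077  0.04 ]]
top key_top 0.55 [[ 0.433 -0.081  0.069]]
top key_top 0.52 [[ 0.596 -0.068  0.068]]
top key_top 0.26 [[ 0.589 -0.069  0.037]]
top plate 0.97 [[ 0.491 -0.277  0.008]]
```

```bash
cat > meas.py <<'E'
from h import *
def tins(n='top',im=None,d=None,zlo=0.029,zhi=0.045,show=False):
    if im is None: im,d=optics.get_image(n)
    P=cloud(n,d); m=(P[...,2]>zlo)&(P[...,2]<zhi)&(d>0)&(P[...,0]>0.2)&(P[...,0]<0.9)
    m=m.astype(np.uint8); nb,l,st,c=cv2.connectedComponentsWithStats(m)
    out=[]
    for i in range(1,nb):
        if st[i,4]<60: continue
        q=P[l==i]; col=im[l==i].mean(0)
        lo,hi=np.percentile(q,1,0),np.percentile(q,99,0)
        out.append((c[i],((lo+hi)/2),(hi-lo),col,st[i,4], np.median(q[:,2])))
    return out
if __name__=='__main__':
    for o in tins('top'): print(o[0].round(0),'mid',o[1].round(3),'ext',o[2].round(3),o[3].round(0),o[4],o[5].round(3))
    m,f=cam('top'); s=ctrl.get_state()
    Rm=R.from_rotvec(np.ravel(m['rvec'])).as_matrix()
    p=Rm@np.array(s['position'])+np.ravel(m['tvec']); print(p, m['cx']+f*p[0]/p[2],m['cy']+f*p[1]/p[2], s['time'])
    im,d=optics.get_image('top'); P=cloud('top',d)
    for nm,(u,v) in dict(key=(324,248),pad=(323,186),table=(250,270),plate=(395,235)).items():
        print(nm,P[v,u].round(4), d[v,u])
    # key/pad tops
    for lab,(u0,v0) in dict(key=(324,248),pad=(323,186)).items():
        m2=np.zeros(d.shape,bool); m2[v0-30:v0+30,u0-30:u0+30]=1
        mm=m2&(P[...,2]>0.06)&(P[...,2]<0.08); q=P[mm]; print(lab,q.shape,((q.min(0)+q.max(0))/2).round(4),q.mean(0).round(4),(q.max(0)-q.min(0)).round(3))
    g=(im[...,1].astype(int)-im[...,0]>25)&(P[...,2]<0.03)&(P[...,1]<-0.12); 
    n_,l,st,c=cv2.connectedComponentsWithStats(g.astype(np.uint8)); i=1+np.argmax(st[1:,4]); q=P[l==i][:,:2].astype(np.float32); print('plate',st[i],cv2.minAreaRect(q))
    cv2.imwrite('pics/crop1.png',cv2.resize(im[170:330,130:440],None,fx=2.5,fy=2.5))
    im,d=optics.get_image('scene'); cv2.imwrite('pics/crop2.png',cv2.resize(im[180:340,140:400],None,fx=3,fy=3))
E
python3 meas.py
```

```text
[ 99. 202.] mid [0.547 0.541 0.037] ext [0.681 0.005 0.016] [49. 55. 62.] 710 0.037
[ 62. 107.] mid [0.797 0.716 0.037] ext [0.128 0.105 0.016] [58. 65. 71.] 217 0.037
[330. 110.] mid [ 0.821 -0.066  0.037] ext [0.086 0.158 0.016] [25. 28. 32.] 175 0.037
[199. 126.] mid [0.758 0.295 0.038] ext [0.111 0.054 0.014] [124. 138. 146.] 528 0.042
[247. 136.] mid [0.75  0.17  0.038] ext [0.092 0.152 0.015] [117. 130. 140.] 754 0.042
[419. 137.] mid [ 0.776 -0.349  0.037] ext [0.113 0.224 0.015] [118. 131. 143.] 1310 0.042
[176. 132.] mid [0.748 0.372 0.037] ext [0.054 0.038 0.015] [15. 17. 19.] 60 0.038
[143. 133.] mid [0.722 0.453 0.037] ext [0.004 0.083 0.016] [6. 6. 7.] 61 0.037
[319. 152.] mid [ 0.721 -0.055  0.037] ext [0.052 0.138 0.015] [26. 30. 33.] 100 0.037
[323. 191.] mid [ 0.599 -0.071  0.034] ext [0.106 0.105 0.01 ] [74. 78. 81.] 1129 0.033
[204. 203.] mid [0.534 0.252 0.037] ext [0.054 0.054 0.011] [ 34.  80. 166.] 336 0.038
[275. 227.] mid [0.484 0.053 0.037] ext [0.053 0.053 0.011] [143. 159. 171.] 348 0.038
[237. 231.] mid [0.464 0.155 0.037] ext [0.053 0.053 0.01 ] [143. 15
[... 208 characters left out ...]
d [0.22  0.733 0.037] ext [0.039 0.022 0.013] [112. 124. 128.] 92 0.039
[452. 313.] mid [ 0.3   -0.422  0.032] ext [0.076 0.118 0.006] [34. 33. 35.] 949 0.031
[0.62962938 0.36597534 0.78500933] 597.8666253035703 386.84400775596305 0.9
key [ 0.434  -0.0789  0.0685] 1.0186445
pad [ 0.5991 -0.0657  0.0726] 1.0534916
table [0.2988 0.0175 1.0859] 0.0
plate [ 0.495  -0.2782  0.0068] 1.0886929
key (184, 3) [ 0.4343 -0.079   0.0689] [ 0.4342 -0.0792  0.0693] [0.037 0.037 0.012]
pad (244, 3) [ 0.5985 -0.0705  0.0671] [ 0.5981 -0.0709  0.0682] [0.045 0.046 0.013]
plate [ 363  182   61  109 5507] ((0.49807968735694885, -0.2766062617301941), (0.14929714798927307, 0.29064497351646423), 86.74614715576172)
```

View pics/wrist0.png

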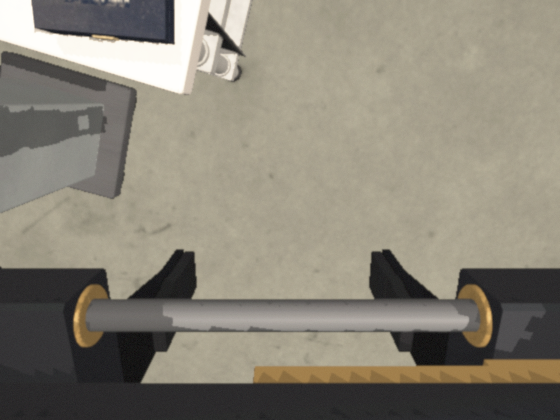

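```bash
ls pics
```

```text
crop1.png
crop2.png
scene0.png
top0.png
wrist0.png
```

View pics/crop1.png

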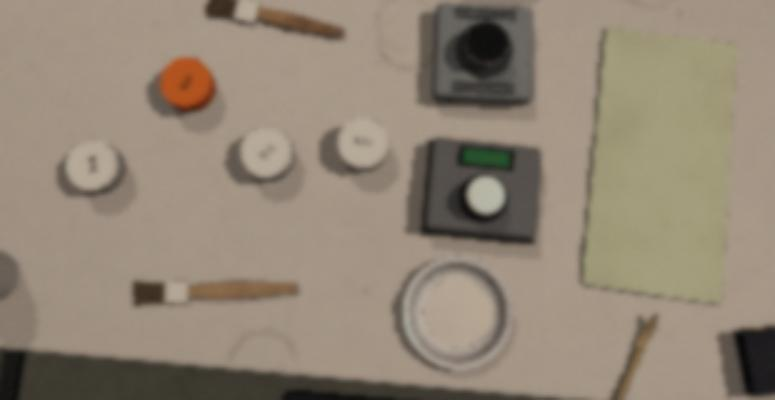

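View pics/crop2.png

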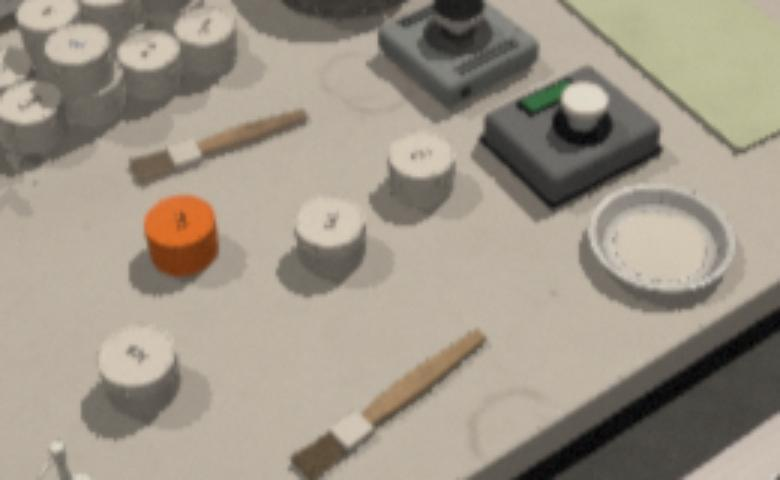

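Choice: single white tins at top-view pixels (167,236)=a, (237,231)=c, (275,227)=d. The b place is empty. The look-alikes are the orange tin (204,203) and the store tins at rows 100-150, so I leave those. The key is the white disc at (324,248) on the box with the green display, and the pad is the black disc at (323,188). The crops confirm this.

Request:
arm_command(motion=[[[0,0,0],[0,0,5.4],1],[[0,0,0],[0,0,5.4],1],[[0,0,0],[0,0,5.4],1],[[28,-28,0],[0,0,0],1],[[28,-28,0],[0,0,0],1],[[28,-28,0],[0,0,0],1],[[28,-28,0],[0,0,0],1],[[28,-28,0],[0,0,0],1]], force=20)

```text
time: 1.67
position: [0.3229, -0.4824, 0.2368]
tool_rot: [3.141, 0.001, 0.0]
ft_force: [0.4, -1.2, 0.1]
grip_width: 0.477
```

Request:
arm_command(motion=[[[28,-28,0],[0,0,0],1],[[28,-28,0],[0,0,0],1],[[28,-28,0],[0,0,0],1],[[28,-28,0],[0,0,0],1],[[28,-28,0],[0,0,0],1],[[28,-28,0],[0,0,0],1],[[0,0,0],[0,0,0],1],[[0,0,0],[0,0,0],1]])

```text
time: 2.33
position: [0.4919, -0.3125, 0.2367]
tool_rot: [-3.141, -0.012, -0.001]
ft_force: [-1.1, -0.2, -0.0]
grip_width: 0.007
```

```bash
cat > to.py <<'E'
import sys
from h import *
s=ctrl.get_state(); Rt=R.from_rotvec(s['tool_rot']); p=np.array(s['position'])
X=Rt.as_matrix()
print('t',round(s['time'],2),'pos',p.round(4),'yaw',np.degrees(np.arctan2(X[1,0],X[0,0])).round(2),'tilt zaxis',X[:,2].round(4),'F',np.round(s['ft_force'],2),'g',round(s['grip_width'],3))
if len(sys.argv)>3:
    t=np.array([float(a) for a in sys.argv[1:4]]); d=Rt.inv().apply(t-p)*1000; print('tool delta mm',d.round(1),'n',np.linalg.norm(d)/41.7)
E
python3 to.py 0.434 -0.079 0.15
```

```text
t 2.33 pos [ 0.4919 -0.3125  0.2367] yaw 0.44 tilt zaxis [ 8.e-04  7.e-04 -1.e+00] F [-1.11 -0.2  -0.05] g 0.007
tool delta mm [ -56.1 -233.9   86.8] n 6.132633043974183
```

Request:
arm_command(motion=[[[-8,-33,9],[0,0,0],1],[[-8,-33,9],[0,0,0],1],[[-8,-33,9],[0,0,0],1],[[-8,-33,9],[0,0,0],1],[[-8,-33,9],[0,0,0],1],[[-8,-33,9],[0,0,0],1],[[-8,-36,9],[0,0,0],1],[[0,0,0],[0,0,0],1]])

```text
time: 3.0
position: [0.4308, -0.0761, 0.1721]
tool_rot: [-3.14, -0.011, 0.006]
ft_force: [-0.3, -0.5, 0.1]
grip_width: 0.004
```

```bash
python3 to.py 0.4343 -0.079 0.095
python3 - <<'E'
from h import *
im,d=optics.get_image('wrist'); cv2.imwrite('pics/w1.png',im)
st=ctrl.get_state()
for r in models.search_frame('wrist','key_top')[:3]: print(r['conf'],toworld('wrist',r['location'],st).round(4))
P=cloud('wrist',d,st); m=(P[...,2]>0.06)&(P[...,2]<0.08)&(np.abs(P[...,0]-.434)<.03)&(np.abs(P[...,1]+.079)<.03)
q=P[m]; print(len(q),q.min(0).round(4),q.max(0).round(4),((q.min(0)+q.max(0))/2).round(4))
E
python3 to.py
```

```text
t 3.0 pos [ 0.4308 -0.0761  0.1721] yaw 0.41 tilt zaxis [-0.0035  0.0016 -1.    ] F [-0.33 -0.48  0.1 ] g 0.004
tool delta mm [ 3.8  3.  77.1] n 1.851449934466645
0.69 [[ 0.4331 -0.0813  0.0688]]
2186 [ 0.4169 -0.102   0.0617] [ 0.4563 -0.0626  0.0723] [ 0.4366 -0.0823  0.067 ]
t 3.1 pos [ 0.4328 -0.0821  0.1736] yaw 0.11 tilt zaxis [-1.0e-04 -1.6e-03 -1.0e+00] F [ 0.62 -1.14  0.79] g 0.006
```

View pics/w1.png

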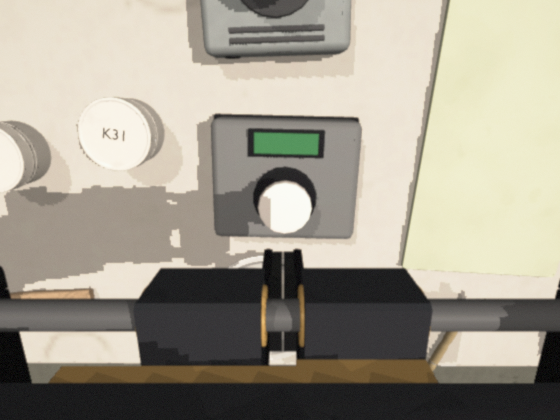

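Request:
arm_command(motion=[[[1,0,28],[0,0,0],1],[[1,-1,28],[0,0,0],1],[[0,0,24],[0,0,0],1],[[0,0,0],[0,0,0],1],[[0,0,0],[0,0,0],1],[[0,0,0],[0,0,0],1]])

```text
time: 3.6
position: [0.4365, -0.0822, 0.0949]
tool_rot: [3.141, -0.002, 0.003]
ft_force: [-0.6, -0.3, -0.4]
grip_width: 0.006
```

```bash
python3 to.py 0.4343 -0.0800 0.083
```

```text
t 3.6 pos [ 0.4365 -0.0822  0.0949] yaw -0.06 tilt zaxis [ 1.9e-03 -5.0e-04 -1.0e+00] F [-0.57 -0.32 -0.41] g 0.006
tool delta mm [-2.2 -2.2 11.9] n 0.29524578659297174
```

Request:
arm_command(motion=[[[-1,-1,5],[0,0,0],1],[[0,0,5],[0,0,0],1],[[0,0,2],[0,0,0],1],[[0,0,0],[0,0,0],1],[[0,0,0],[0,0,0],1]])

```text
time: 4.02
position: [0.4349, -0.0801, 0.082]
tool_rot: [3.141, 0.002, 0.002]
ft_force: [1.1, -1.2, 1.7]
grip_width: 0.007
```

Request:
arm_command(motion=[[[0,0,1],[0,0,0],1],[[0,0,1],[0,0,0],1],[[0,0,0],[0,0,0],1]])

```text
time: 4.27
position: [0.4349, -0.08, 0.0797]
tool_rot: [3.141, 0.002, 0.002]
ft_force: [1.5, -2.2, 1.9]
grip_width: 0.005
```

Request:
arm_command(motion=[[[0,0,1],[0,0,0],1],[[0,0,0],[0,0,0],1]])

```text
time: 4.43
position: [0.4348, -0.0799, 0.0786]
tool_rot: [3.141, 0.002, 0.001]
ft_force: [0.5, -1.6, 2.1]
grip_width: 0.005
```

Request:
arm_command(motion=[[[0,0,1],[0,0,0],1],[[0,0,0],[0,0,0],1]])

```text
time: 4.6
position: [0.4348, -0.0799, 0.0781]
tool_rot: [3.141, 0.002, 0.001]
ft_force: [-0.3, -1.6, 9.0]
grip_width: 0.005
```

```bash
python3 to.py
```

```text
t 4.6 pos [ 0.4348 -0.0799  0.0781] yaw 0.06 tilt zaxis [ 5.e-04 -5.e-04 -1.e+00] F [-0.31 -1.61  9.05] g 0.005
```

Request:
arm_command(motion=[[[0,0,-0.3],[0,0,0],1]])

```text
time: 4.68
position: [0.4348, -0.08, 0.0784]
tool_rot: [3.141, 0.002, 0.001]
ft_force: [0.7, -1.0, 3.9]
grip_width: 0.005
```

Request:
arm_command(motion=[[[0,0,0],[0,0,0],1]])

```text
time: 4.77
position: [0.4348, -0.08, 0.0784]
tool_rot: [3.141, 0.002, 0.001]
ft_force: [-0.5, -1.8, 5.6]
grip_width: 0.002
```

Request:
arm_command(motion=[[[0,0,0],[0,0,0],1],[[0,0,0],[0,0,0],1],[[0,0,0],[0,0,0],1],[[0,0,0],[0,0,0],1],[[0,0,0],[0,0,0],1],[[0,0,0],[0,0,0],1],[[0,0,0],[0,0,0],1]])

```text
time: 5.35
position: [0.4348, -0.08, 0.0784]
tool_rot: [3.141, 0.002, 0.001]
ft_force: [-0.2, -0.9, 6.5]
grip_width: 0.009
```

Request:
arm_command(motion=[[[0,0,0],[0,0,0],1],[[0,0,0],[0,0,0],1],[[0,0,0],[0,0,0],1],[[0,0,-5],[0,0,0],1],[[0,0,-20],[0,0,0],1],[[0,0,-40],[0,0,0],1],[[0,-20,-30],[0,0,0],0]])

```text
time: 5.93
position: [0.4331, -0.0621, 0.1737]
tool_rot: [-3.141, 0.006, 0.004]
ft_force: [1.2, -0.8, 0.4]
grip_width: 0.028
```

```bash
python3 to.py 0.4345 0.340 0.15; python3 meas.py | egrep -v 'key|pad|plate|table' | grep '1[345][0-9]. 1[56]'
```

```text
t 5.93 pos [ 0.4331 -0.0621  0.1737] yaw -0.22 tilt zaxis [-2.6e-03  2.0e-04 -1.0e+00] F [ 1.22 -0.83  0.36] g 0.028
tool delta mm [-1.000e-01 -4.021e+02  2.380e+01] n 9.660611146438248
[199. 126.] mid [0.758 0.296 0.038] ext [0.111 0.053 0.013] [139. 154. 163.] 516 0.042
[247. 136.] mid [0.748 0.17  0.038] ext [0.087 0.15  0.015] [132. 146. 157.] 784 0.042
[419. 137.] mid [ 0.776 -0.35   0.038] ext [0.113 0.226 0.015] [133. 148. 160.] 1298 0.042Traceback (most recent call last):
  File "meas.py", line 24, in <module>
    mm=m2&(P[...,2]>0.06)&(P[...,2]<0.08); q=P[mm]; print(lab,q.shape,((q.min(0)+q.max(0))/2).round(4),q.mean(0).round(4),(q.max(0)-q.min(0)).round(3))
                                                                        ~~~~~^^^
    return umr_minimum(a, axis, None, out, keepdims, initial, where)
ValueError: zero-size array to reduction operation minimum which has no identity
```

Request:
arm_command(motion=[[[7,-40,0],[0,0,0],0],[[7,-40,0],[0,0,0],0],[[7,-40,0],[0,0,0],0],[[7,-40,0],[0,0,0],0],[[0,-40,0],[0,0,0],0],[[-7,-40,0],[0,0,0],0],[[-7,-40,0],[0,0,0],0],[[-7,-40,0],[0,0,0],0]])

```text
time: 6.7
position: [0.4393, 0.2616, 0.1717]
tool_rot: [3.141, 0.002, -0.004]
ft_force: [0.1, -1.0, -0.7]
grip_width: 0.689
```

Request:
arm_command(motion=[[[-7,-40,15],[0,0,0],0],[[0,-40,20],[0,0,0],0],[[0,0,15],[0,0,0],0],[[0,0,0],[0,0,0],0],[[0,0,0],[0,0,0],0]])

```text
time: 7.12
position: [0.4327, 0.3349, 0.123]
tool_rot: [3.139, 0.003, -0.007]
ft_force: [-0.2, -0.6, 0.5]
grip_width: 0.988
```

```bash
cat > wl.py <<'E'
import sys
from h import *
x,y=float(sys.argv[1]),float(sys.argv[2]); z0,z1=float(sys.argv[3]),float(sys.argv[4]); name=sys.argv[5]
st=ctrl.get_state(); im,d=optics.get_image('wrist'); cv2.imwrite(f'pics/{name}.png',im)
P=cloud('wrist',d,st); m=(P[...,2]>z0)&(P[...,2]<z1)&(np.hypot(P[...,0]-x,P[...,1]-y)<.05)&(d>0.12)
q=P[m]
if len(q)>10:
    (c,r)=cv2.minEnclosingCircle(np.ascontiguousarray(q[:,:2]).astype(np.float32)); print(len(q),'circ',np.round(c,4),round(r,4),'mid',((np.percentile(q,1,0)+np.percentile(q,99,0))/2).round(4),'z',np.median(q[:,2]).round(4))
E
python3 wl.py 0.435 0.34 0.032 0.045 w2; python3 to.py 0.435 0.34 0.02
```

```text
5041 circ [0.4351 0.3423] 0.0283 mid [0.4357 0.3424 0.0372] z 0.0375
t 7.17 pos [0.434  0.3347 0.1242] yaw 0.01 tilt zaxis [-0.0017 -0.0017 -1.    ] F [ 0.24 -0.33 -0.64] g 0.988
tool delta mm [  1.2  -5.5 104.1] n 2.501148534275978
```

View pics/w2.png

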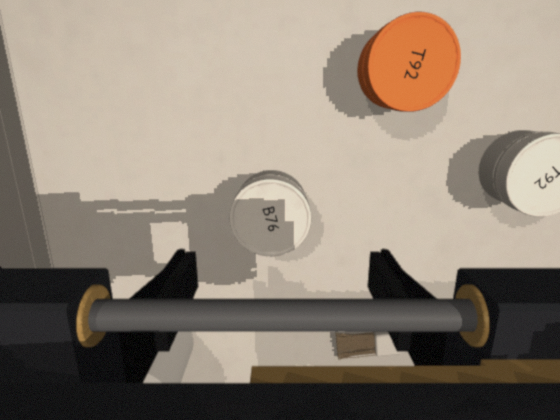

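Request:
arm_command(motion=[[[1,-6,0],[0,0,0],0],[[0,0,30],[0,0,0],0],[[0,0,30],[0,0,0],0],[[0,0,25],[0,0,0],0],[[0,0,12],[0,0,0],0],[[0,0,6],[0,0,0],0],[[0,0,0],[0,0,0],0],[[0,0,0],[0,0,0],0]])

```text
time: 7.83
position: [0.4363, 0.3425, 0.0231]
tool_rot: [-3.141, -0.001, -0.003]
ft_force: [-0.2, -0.3, 0.2]
grip_width: 0.996
```

```bash
python3 to.py 0.435 0.341 0.02
```

```text
t 7.83 pos [0.4363 0.3425 0.0231] yaw 0.02 tilt zaxis [ 0.0018  0.001  -1.    ] F [-0.15 -0.33  0.16] g 0.996
tool delta mm [-1.3  1.5  3.1] n 0.08797847004021797
```

Request:
arm_command(motion=[[[-1,1,2],[0,0,0],0],[[0,0,0],[0,0,0],0.5],[[0,0,0],[0,0,0],0.5],[[0,0,0],[0,0,0],0.5],[[0,0,0],[0,0,0],0.5],[[0,0,0],[0,0,0],0.5],[[0,0,0],[0,0,0],0.5],[[0,0,0],[0,0,0],0.5]], force=35)

```text
time: 8.5
position: [0.4343, 0.3412, 0.0199]
tool_rot: [-3.141, -0.002, -0.0]
ft_force: [-0.2, 1.1, 0.7]
grip_width: 0.628
```

```bash
python3 to.py 0.435 0.341 0.02
```

```text
t 8.5 pos [0.4343 0.3412 0.0199] yaw 0.07 tilt zaxis [ 2.e-04  2.e-04 -1.e+00] F [-0.18  1.07  0.74] g 0.628
tool delta mm [ 0.7  0.2 -0.1] n 0.017965284353610986
```

Request:
arm_command(motion=[[[0,0,-15],[0,0,0],0.5],[[0,0,-30],[0,0,0],0.5],[[0,0,-40],[0,0,0],0.5],[[0,0,-40],[0,0,0],0.5],[[15,37,0],[0,0,0],0.5],[[15,37,0],[0,0,0],0.5],[[15,37,0],[0,0,0],0.5],[[15,37,0],[0,0,0],0.5]])

```text
time: 9.17
position: [0.4947, 0.1916, 0.1461]
tool_rot: [3.141, 0.004, 0.002]
ft_force: [0.5, 0.4, -0.6]
grip_width: 0.625
```

Request:
arm_command(motion=[[[15,37,0],[0,0,0],0.5],[[15,37,0],[0,0,0],0.5],[[15,37,0],[0,0,0],0.5],[[15,37,0],[0,0,0],0.5],[[15,37,0],[0,0,0],0.5],[[15,37,0],[0,0,0],0.5],[[13,38,0],[0,0,0],0.5],[[0,0,0],[0,0,0],0.5]])

```text
time: 9.83
position: [0.5992, -0.0786, 0.145]
tool_rot: [3.136, -0.018, 0.002]
ft_force: [0.5, -2.3, -1.3]
grip_width: 0.619
```

Request:
arm_command(motion=[[[0,0,0],[0,0,0],0.5],[[0,0,0],[0,0,0],0.5]])

```text
time: 10.0
position: [0.5974, -0.0661, 0.1452]
tool_rot: [-3.14, -0.002, 0.0]
ft_force: [0.2, 0.4, -0.7]
grip_width: 0.625
```

```bash
python3 to.py 0.5985 -0.0705 0.095; python3 wl.py 0.5985 -0.0705 0.06 0.08 w3
```

```text
t 10.0 pos [ 0.5974 -0.0661  0.1452] yaw 0.06 tilt zaxis [-2.0e-04  1.2e-03 -1.0e+00] F [ 0.2   0.37 -0.75] g 0.625
tool delta mm [ 1.1  4.5 50.2] n 1.2088286013866434
1698 circ [ 0.6001 -0.0699] 0.0238 mid [ 0.6113 -0.0699  0.0652] z 0.0678
```

View pics/w3.png

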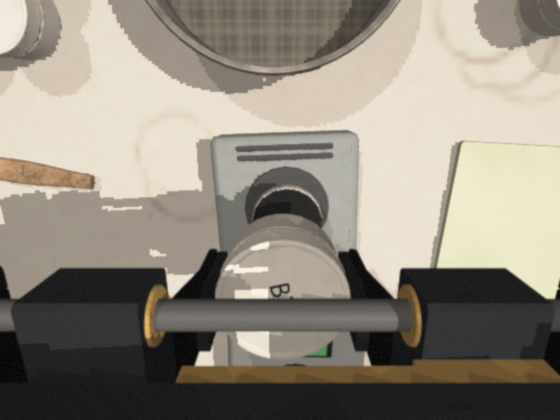

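Request:
arm_command(motion=[[[1,4,15],[0,0,0],0.5],[[0,0,20],[0,0,0],0.5],[[0,0,16],[0,0,0],0.5],[[0,0,0],[0,0,0],0.5],[[0,0,0],[0,0,0],0.5],[[0,0,0],[0,0,0],0.5]])

```text
time: 10.55
position: [0.5993, -0.0695, 0.0951]
tool_rot: [3.142, 0.005, 0.002]
ft_force: [-0.2, 0.2, -1.6]
grip_width: 0.622
```

```bash
python3 to.py 0.599 -0.0702 0.088
```

```text
t 10.55 pos [ 0.5993 -0.0695  0.0951] yaw 0.18 tilt zaxis [ 0.0016 -0.     -1.    ] F [-0.16  0.18 -1.62] g 0.622
tool delta mm [-0.3  0.7  7.1] n 0.1707703577781744
```

Request:
arm_command(motion=[[[0,0,3],[0,0,0],0.5],[[0,0,3],[0,0,0],0.5],[[0,0,2],[0,0,0],0.5],[[0,0,2],[0,0,0],0.5],[[0,0,2],[0,0,0],0.5],[[0,0,2],[0,0,0],0.5],[[0,0,2],[0,0,0],0.5],[[0,0,0],[0,0,0],0.5]])

```text
time: 11.22
position: [0.5994, -0.0707, 0.0789]
tool_rot: [3.141, 0.002, 0.002]
ft_force: [-1.3, 0.5, 7.9]
grip_width: 0.623
```

Request:
arm_command(motion=[[[0,0,1],[0,0,0],0.5],[[0,0,0],[0,0,0],0.5]])

```text
time: 11.38
position: [0.5994, -0.0707, 0.0782]
tool_rot: [3.141, 0.002, 0.003]
ft_force: [-1.0, -0.5, 8.3]
grip_width: 0.625
```

Request:
arm_command(motion=[[[0,0,1],[0,0,0],0.5],[[0,0,0],[0,0,0],0.5]])

```text
time: 11.55
position: [0.5994, -0.0706, 0.0772]
tool_rot: [3.141, 0.002, 0.002]
ft_force: [-2.6, 0.5, 7.8]
grip_width: 0.623
```

Request:
arm_command(motion=[[[0,0,1],[0,0,0],0.5],[[0,0,0],[0,0,0],0.5]])

```text
time: 11.72
position: [0.5995, -0.0706, 0.0763]
tool_rot: [3.141, 0.002, 0.003]
ft_force: [-1.4, -0.1, 8.1]
grip_width: 0.627
```

Request:
arm_command(motion=[[[0,0,1],[0,0,0],0.5],[[0,0,0],[0,0,0],0.5]])

```text
time: 11.88
position: [0.5995, -0.0706, 0.0758]
tool_rot: [3.141, 0.002, 0.002]
ft_force: [-3.4, 0.6, 10.5]
grip_width: 0.624
```

Request:
arm_command(motion=[[[0,0,1],[0,0,0],0.5],[[0,0,0],[0,0,0],0.5]])

```text
time: 12.05
position: [0.5995, -0.0706, 0.0757]
tool_rot: [3.14, 0.002, 0.002]
ft_force: [-5.2, 0.8, 15.6]
grip_width: 0.624
```

Request:
arm_command(motion=[[[0,0,0.5],[0,0,0],0.5],[[0,0,0],[0,0,0],0.5]])

```text
time: 12.22
position: [0.5996, -0.0706, 0.0757]
tool_rot: [3.14, 0.002, 0.003]
ft_force: [-6.5, 0.1, 17.9]
grip_width: 0.624
```

Request:
arm_command(motion=[[[0,0,0],[0,0,0],0.5],[[0,0,0],[0,0,0],0.5],[[0,0,0],[0,0,0],0.5],[[0,0,0],[0,0,0],0.5],[[0,0,0],[0,0,0],0.5],[[0,0,0],[0,0,0],0.5],[[0,0,0],[0,0,0],0.5],[[0,0,0],[0,0,0],0.5]])

```text
time: 12.88
position: [0.5996, -0.0707, 0.0757]
tool_rot: [3.14, 0.002, 0.003]
ft_force: [-6.9, 0.2, 18.3]
grip_width: 0.624
```

Request:
arm_command(motion=[[[0,0,0],[0,0,0],0.5],[[0,0,0],[0,0,0],0.5],[[0,0,0],[0,0,0],0.5],[[0,0,-5],[0,0,0],0.5],[[0,0,-15],[0,0,0],0.5],[[0,0,-25],[0,0,0],0.5],[[0,0,-25],[0,0,0],0.5],[[0,0,-10],[0,0,0],0.5]])

```text
time: 13.55
position: [0.6003, -0.0708, 0.1554]
tool_rot: [3.141, 0.002, 0.007]
ft_force: [0.3, -1.0, -0.1]
grip_width: 0.624
```

```bash
python3 to.py 0.60 -0.277 0.15; python3 wl.py 0.599 -0.0705 0.1 0.16 w4; python3 meas.py|head -20|grep 0.05
```

```text
t 13.55 pos [ 0.6003 -0.0708  0.1554] yaw 0.06 tilt zaxis [ 4.5e-03 -9.0e-04 -1.0e+00] F [ 0.28 -0.98 -0.12] g 0.624
tool delta mm [ -0.5 206.2   5.6] n 4.946021467106844
2051 circ [ 0.6109 -0.0717] 0.0362 mid [ 0.6188 -0.0718  0.149 ] z 0.1501
[199. 126.] mid [0.758 0.295 0.038] ext [0.111 0.053 0.013] [150. 166. 175.] 525 0.042
[205. 203.] mid [0.534 0.253 0.037] ext [0.053 0.054 0.011] [ 28.  61. 136.] 338 0.038
[275. 227.] mid [0.484 0.053 0.037] ext [0.053 0.053 0.011] [172. 189. 202.] 345 0.038
[237. 231.] mid [0.465 0.155 0.037] ext [0.052 0.053 0.01 ] [150. 166. 179.] 346 0.038
pad [ 0.5766 -0.0594  0.1485] 0.97459567
```

View pics/w4.png

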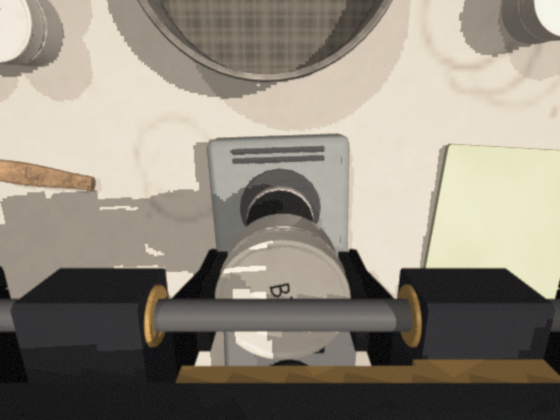

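Request:
arm_command(motion=[[[-1,34,0],[0,0,0],0.5],[[-1,34,0],[0,0,0],0.5],[[-1,34,0],[0,0,0],0.5],[[-1,34,0],[0,0,0],0.5],[[-1,34,10],[0,0,0],0.5],[[0,36,20],[0,0,0],0.5],[[0,0,30],[0,0,0],0.5],[[0,0,30],[0,0,0],0.5]])

```text
time: 14.42
position: [0.5918, -0.2811, 0.0591]
tool_rot: [3.141, -0.008, -0.003]
ft_force: [0.2, 0.9, -0.2]
grip_width: 0.626
```

Request:
arm_command(motion=[[[0,0,20],[0,0,0],0.5],[[0,0,0],[0,0,0],0.5],[[0,0,0],[0,0,0],0.5],[[0,0,0],[0,0,0],0.5]])

```text
time: 14.75
position: [0.5943, -0.2766, 0.0426]
tool_rot: [-3.142, -0.002, -0.001]
ft_force: [1.0, -0.5, -0.4]
grip_width: 0.622
```

```bash
python3 to.py 0.595 -0.277 0.026
```

```text
t 14.75 pos [ 0.5943 -0.2766  0.0426] yaw 0.09 tilt zaxis [ 5.e-04  1.e-04 -1.e+00] F [ 1.01 -0.5  -0.38] g 0.622
tool delta mm [ 0.7  0.4 16.6] n 0.3990172241507368
```

Request:
arm_command(motion=[[[0,0,5],[0,0,0],0.5],[[0,0,5],[0,0,0],0.5],[[0,0,3],[0,0,0],0.5],[[0,0,2],[0,0,0],0.5],[[0,0,1],[0,0,0],0.5],[[0,0,0],[0,0,0],0.5]])

```text
time: 15.25
position: [0.5937, -0.2768, 0.0261]
tool_rot: [3.142, 0.002, -0.001]
ft_force: [0.3, 0.5, -0.7]
grip_width: 0.624
```

```bash
python3 to.py 0.595 -0.277 0.026
```

```text
t 15.25 pos [ 0.5937 -0.2768  0.0261] yaw 0.06 tilt zaxis [-3.e-04 -0.e+00 -1.e+00] F [ 0.3   0.48 -0.74] g 0.624
tool delta mm [1.3 0.2 0.1] n 0.03148790090498474
```

Request:
arm_command(motion=[[[0,0,0.7],[0,0,0],0.5],[[0,0,0],[0,0,0],0.5]])

```text
time: 15.42
position: [0.594, -0.2769, 0.0259]
tool_rot: [3.141, 0.002, 0.0]
ft_force: [-0.0, -0.5, 0.5]
grip_width: 0.623
```

Request:
arm_command(motion=[[[0,0,0.5],[0,0,0],0.5],[[0,0,0],[0,0,0],0.5]])

```text
time: 15.58
position: [0.5941, -0.2769, 0.0258]
tool_rot: [3.141, 0.002, 0.0]
ft_force: [-1.8, 0.8, 4.6]
grip_width: 0.625
```

Request:
arm_command(motion=[[[0,0,0],[0,0,0],0.1],[[0,0,0],[0,0,0],0],[[0,0,0],[0,0,0],0],[[0,0,0],[0,0,0],0],[[0,0,-10],[0,0,0],0],[[0,0,-30],[0,0,0],0],[[0,0,-40],[0,0,0],0],[[0,0,-40],[0,0,0],0]])

```text
time: 16.25
position: [0.5931, -0.2764, 0.146]
tool_rot: [-3.14, -0.002, 0.003]
ft_force: [0.6, -1.0, 0.6]
grip_width: 0.992
```

```bash
python3 wl.py 0.594 -0.277 0.036 0.055 w5;python3 to.py 0.465 0.155 0.13;  python3 meas.py|head -20|grep 0.05
```

```text
4484 circ [ 0.5948 -0.2777] 0.0283 mid [ 0.5953 -0.2778  0.0421] z 0.0434
t 16.3 pos [ 0.5983 -0.278   0.1565] yaw 0.07 tilt zaxis [ 0.0118 -0.0057 -0.9999] F [ 3.   -0.93  6.35] g 0.995
tool delta mm [-133.  -433.3   22.5] n 10.882446443493901
[199. 126.] mid [0.758 0.296 0.039] ext [0.112 0.053 0.013] [143. 158. 167.] 528 0.042
[319. 152.] mid [ 0.721 -0.055  0.037] ext [0.051 0.137 0.015] [32. 36. 40.] 111 0.037
[399. 199.] mid [ 0.592 -0.279  0.038] ext [0.05  0.055 0.014] [138. 153. 164.] 231 0.043
[204. 203.] mid [0.534 0.252 0.037] ext [0.054 0.054 0.012] [ 40.  94. 189.] 335 0.038
[275. 227.] mid [0.484 0.053 0.038] ext [0.053 0.053 0.009] [100. 112. 123.] 342 0.038
[237. 231.] mid [0.465 0.155 0.037] ext [0.052 0.053 0.012] [164. 181. 194.] 344 0.038
```

View pics/w5.png

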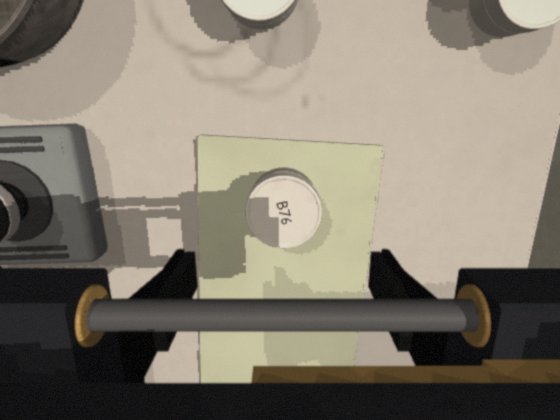

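Request:
arm_command(motion=[[[-11,-36,0],[0,0,0],0],[[-11,-36,0],[0,0,0],0],[[-11,-36,0],[0,0,0],0],[[-11,-36,0],[0,0,0],0],[[-11,-36,0],[0,0,0],0],[[-11,-36,0],[0,0,0],0],[[-11,-36,0],[0,0,0],0],[[-11,-36,0],[0,0,0],0]])

```text
time: 17.12
position: [0.5035, 0.0124, 0.1436]
tool_rot: [3.142, 0.001, -0.004]
ft_force: [-0.2, 0.1, 0.2]
grip_width: 0.999
```

Request:
arm_command(motion=[[[-11,-36,0],[0,0,0],0],[[-11,-36,5],[0,0,0],0],[[-11,-36,10],[0,0,0],0],[[-11,-36,10],[0,0,0],0],[[0,0,10],[0,0,0],0],[[0,0,0],[0,0,0],0],[[0,0,0],[0,0,0],0],[[0,0,0],[0,0,0],0]])

```text
time: 17.78
position: [0.4616, 0.1536, 0.1097]
tool_rot: [3.141, -0.002, -0.002]
ft_force: [0.0, -1.2, 1.3]
grip_width: 0.999
```

```bash
python3 wl.py 0.465 0.155 0.032 0.045 w6;python3 to.py 0.465 0.155 0.02
```

```text
5608 circ [0.4651 0.1577] 0.0285 mid [0.4658 0.1572 0.0371] z 0.0375
t 17.83 pos [0.462  0.1536 0.11  ] yaw -0.09 tilt zaxis [-3.e-04 -3.e-04 -1.e+00] F [ 0.16 -1.19  0.04] g 1.001
tool delta mm [ 3.1 -1.5 90. ] n 2.1604944076146477
```

View pics/w6.png

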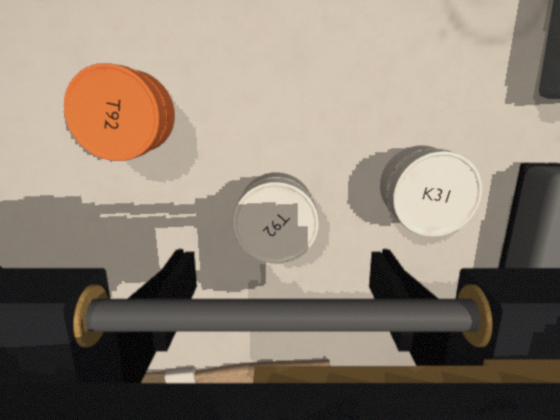

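Request:
arm_command(motion=[[[3,-2,0],[0,0,0],0],[[0,0,25],[0,0,0],0],[[0,0,25],[0,0,0],0],[[0,0,20],[0,0,0],0],[[0,0,12],[0,0,0],0],[[0,0,6],[0,0,0],0],[[0,0,0],[0,0,0],0],[[0,0,0],[0,0,0],0]])

```text
time: 18.5
position: [0.4651, 0.1572, 0.0227]
tool_rot: [-3.141, -0.001, -0.001]
ft_force: [-0.3, 0.3, 0.5]
grip_width: 0.997
```

```bash
python3 to.py 0.465 0.156 0.02
```

```text
t 18.5 pos [0.4651 0.1572 0.0227] yaw 0.04 tilt zaxis [ 8.e-04  4.e-04 -1.e+00] F [-0.29  0.26  0.46] g 0.997
tool delta mm [-0.1  1.2  2.7] n 0.06976050504043078
```

Request:
arm_command(motion=[[[0,0.5,2],[0,0,0],0],[[0,0,0],[0,0,0],0.5],[[0,0,0],[0,0,0],0.5],[[0,0,0],[0,0,0],0.5],[[0,0,0],[0,0,0],0.5],[[0,0,0],[0,0,0],0.5],[[0,0,0],[0,0,0],0.5],[[0,0,0],[0,0,0],0.5]], force=35)

```text
time: 19.17
position: [0.4645, 0.1567, 0.0202]
tool_rot: [-3.142, -0.002, -0.0]
ft_force: [-0.7, -0.2, 1.2]
grip_width: 0.613
```

```bash
python3 to.py 0.599 -0.0702 0.02
```

```text
t 19.17 pos [0.4645 0.1567 0.0202] yaw 0.07 tilt zaxis [ 2.e-04  0.e+00 -1.e+00] F [-0.7  -0.2   1.25] g 0.613
tool delta mm [1.343e+02 2.270e+02 2.000e-01] n 6.324686861218284
```

Request:
arm_command(motion=[[[0,0,-15],[0,0,0],0.5],[[0,0,-30],[0,0,0],0.5],[[0,0,-40],[0,0,0],0.5],[[0,0,-40],[0,0,0],0.5],[[19,32,0],[0,0,0],0.5],[[19,32,0],[0,0,0],0.5],[[19,32,0],[0,0,0],0.5],[[19,32,0],[0,0,0],0.5]])

```text
time: 19.83
position: [0.5411, 0.0269, 0.1454]
tool_rot: [3.14, 0.002, 0.001]
ft_force: [0.7, -0.1, -1.3]
grip_width: 0.619
```

Request:
arm_command(motion=[[[19,33,0],[0,0,0],0.5],[[19,33,0],[0,0,0],0.5],[[19,33,10],[0,0,0],0.5],[[1,0,20],[0,0,0],0.5],[[0,0,15],[0,0,0],0.5],[[0,0,5],[0,0,0],0.5],[[0,0,0],[0,0,0],0.5],[[0,0,0],[0,0,0],0.5]])

```text
time: 20.5
position: [0.5986, -0.0696, 0.0953]
tool_rot: [-3.141, -0.004, 0.0]
ft_force: [0.6, 0.1, -0.1]
grip_width: 0.618
```

```bash
python3 to.py 0.599 -0.0702 0.088
```

```text
t 20.5 pos [ 0.5986 -0.0696  0.0953] yaw 0.13 tilt zaxis [-2.e-04  2.e-04 -1.e+00] F [ 0.59  0.11 -0.14] g 0.618
tool delta mm [0.4 0.6 7.3] n 0.1750463555734183
```

Same press as before, with the total commanded drop about 20.5 mm.

Request:
arm_command(motion=[[[0,0,3],[0,0,0],0.5],[[0,0,3],[0,0,0],0.5],[[0,0,2],[0,0,0],0.5],[[0,0,2],[0,0,0],0.5],[[0,0,2],[0,0,0],0.5],[[0,0,2],[0,0,0],0.5],[[0,0,2],[0,0,0],0.5],[[0,0,2],[0,0,0],0.5]])

```text
time: 21.17
position: [0.5992, -0.0701, 0.0784]
tool_rot: [3.141, 0.002, 0.002]
ft_force: [-2.5, 0.4, 8.6]
grip_width: 0.616
```

Request:
arm_command(motion=[[[0,0,1],[0,0,0],0.5],[[0,0,1],[0,0,0],0.5],[[0,0,0],[0,0,0],0.5]])

```text
time: 21.42
position: [0.5992, -0.0701, 0.0765]
tool_rot: [3.141, 0.002, 0.002]
ft_force: [-2.7, 0.8, 9.0]
grip_width: 0.615
```

Request:
arm_command(motion=[[[0,0,1],[0,0,0],0.5],[[0,0,1],[0,0,0],0.5],[[0,0,0],[0,0,0],0.5]])

```text
time: 21.67
position: [0.5993, -0.0701, 0.0761]
tool_rot: [3.14, 0.002, 0.002]
ft_force: [-6.8, 0.6, 17.3]
grip_width: 0.617
```

Request:
arm_command(motion=[[[0,0,0.5],[0,0,0],0.5],[[0,0,0],[0,0,0],0.5]])

```text
time: 21.83
position: [0.5993, -0.0701, 0.076]
tool_rot: [3.14, 0.002, 0.002]
ft_force: [-8.0, -0.3, 19.2]
grip_width: 0.613
```

Bottomed, so I hold about a second and then lift.

Request:
arm_command(motion=[[[0,0,0],[0,0,0],0.5],[[0,0,0],[0,0,0],0.5],[[0,0,0],[0,0,0],0.5],[[0,0,0],[0,0,0],0.5],[[0,0,0],[0,0,0],0.5],[[0,0,0],[0,0,0],0.5],[[0,0,0],[0,0,0],0.5],[[0,0,0],[0,0,0],0.5]])

```text
time: 22.5
position: [0.5993, -0.0701, 0.0761]
tool_rot: [3.14, 0.002, 0.002]
ft_force: [-7.7, 0.8, 18.3]
grip_width: 0.617
```

Request:
arm_command(motion=[[[0,0,0],[0,0,0],0.5],[[0,0,0],[0,0,0],0.5],[[0,0,0],[0,0,0],0.5],[[0,0,-5],[0,0,0],0.5],[[0,0,-15],[0,0,0],0.5],[[0,0,-25],[0,0,0],0.5],[[0,0,-25],[0,0,0],0.5],[[0,0,-10],[0,0,0],0.5]])

```text
time: 23.17
position: [0.6004, -0.0702, 0.1559]
tool_rot: [3.141, 0.002, 0.008]
ft_force: [0.7, 0.6, 0.1]
grip_width: 0.613
```

```bash
python3 to.py 0.497 -0.277 0.026; python3 meas.py|head -20|grep 0.05
```

```text
t 23.17 pos [ 0.6004 -0.0702  0.1559] yaw 0.07 tilt zaxis [ 0.0048 -0.001  -1.    ] F [0.75 0.6  0.11] g 0.613
tool delta mm [-104.3  206.5  129.6] n 6.358751955483865
[199. 126.] mid [0.758 0.296 0.038] ext [0.112 0.053 0.014] [148. 164. 174.] 519 0.042
[204. 203.] mid [0.534 0.252 0.036] ext [0.054 0.053 0.013] [ 28.  61. 136.] 338 0.038
[275. 227.] mid [0.484 0.053 0.038] ext [0.053 0.053 0.011] [171. 189. 202.] 346 0.038
pad [ 0.5768 -0.0595  0.1477] 0.97538424
```

Request:
arm_command(motion=[[[-14,29,0],[0,0,0],0.5],[[-15,30,0],[0,0,0],0.5],[[-15,30,0],[0,0,0],0.5],[[-15,30,0],[0,0,0],0.5],[[-15,30,0],[0,0,0],0.5],[[-15,29,10],[0,0,0],0.5],[[-13,29,20],[0,0,0],0.5],[[0,0,0],[0,0,0],0.5]])

```text
time: 23.98
position: [0.4891, -0.2846, 0.1167]
tool_rot: [-3.141, 0.015, 0.016]
ft_force: [-0.9, -1.2, -1.7]
grip_width: 0.617
```

```bash
python3 wl.py 0.594 -0.277 0.036 0.055 w7; python3 to.py 0.497 -0.277 0.026; python3 meas.py|head -20|grep 0.05
```

```text
8305 circ [ 0.5945 -0.2776] 0.0284 mid [ 0.5942 -0.2777  0.0436] z 0.0435
t 24.03 pos [ 0.4915 -0.2811  0.118 ] yaw -0.4 tilt zaxis [-0.0078  0.0023 -1.    ] F [ 0.24  0.86 -1.69] g 0.616
tool delta mm [ 6.2 -3.9 91.9] n 2.2113318274820912
[199. 127.] mid [0.757 0.296 0.038] ext [0.11  0.053 0.013] [141. 157. 165.] 510 0.042
[319. 152.] mid [ 0.721 -0.055  0.037] ext [0.052 0.138 0.015] [30. 34. 38.] 101 0.037
[399. 197.] mid [ 0.596 -0.279  0.04 ] ext [0.05  0.054 0.011] [158. 176. 186.] 232 0.043
[204. 203.] mid [0.534 0.252 0.037] ext [0.054 0.054 0.01 ] [ 39.  92. 187.] 335 0.038
[275. 227.] mid [0.484 0.053 0.037] ext [0.053 0.053 0.011] [162. 179. 192.] 347 0.038
```

View pics/w7.png

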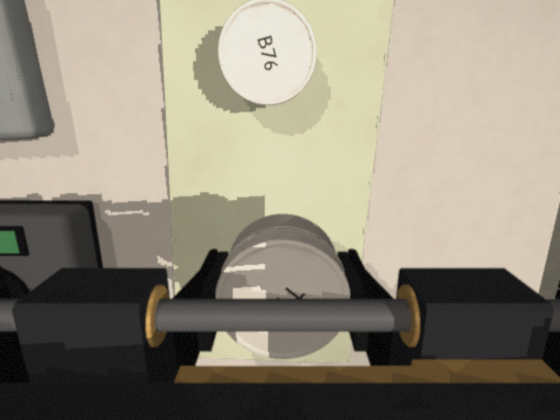

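Request:
arm_command(motion=[[[2,0,25],[0,0,0],0.5],[[0,0,25],[0,0,0],0.5],[[0,0,20],[0,0,0],0.5],[[0,0,7],[0,0,0],0.5],[[0,0,0],[0,0,0],0.5],[[0,0,0],[0,0,0],0.5],[[0,0,0],[0,0,0],0.5]])

```text
time: 24.77
position: [0.5003, -0.2773, 0.0471]
tool_rot: [3.14, 0.003, 0.004]
ft_force: [-0.7, -0.9, -0.7]
grip_width: 0.615
```

```bash
python3 to.py 0.497 -0.277 0.026
```

```text
t 24.77 pos [ 0.5003 -0.2773  0.0471] yaw 0.12 tilt zaxis [ 0.0023 -0.0012 -1.    ] F [-0.72 -0.88 -0.75] g 0.615
tool delta mm [-3.4 -0.3 21.1] n 0.5122378697727478
```

Request:
arm_command(motion=[[[-2,0,8],[0,0,0],0.5],[[0,0,6],[0,0,0],0.5],[[0,0,3],[0,0,0],0.5],[[0,0,2],[0,0,0],0.5],[[0,0,0.5],[0,0,0],0.5],[[0,0,0.5],[0,0,0],0.5],[[0,0,0],[0,0,0],0.5],[[0,0,0],[0,0,0],0.5]])

```text
time: 25.43
position: [0.4967, -0.2775, 0.0262]
tool_rot: [3.141, 0.001, -0.001]
ft_force: [-2.8, 0.2, 5.1]
grip_width: 0.618
```

Request:
arm_command(motion=[[[0,0,0.6],[0,0,0],0.5],[[0,0,0],[0,0,0],0.5]])

```text
time: 25.6
position: [0.4967, -0.2775, 0.0261]
tool_rot: [3.141, 0.001, -0.002]
ft_force: [-4.3, 1.6, 10.4]
grip_width: 0.616
```

Request:
arm_command(motion=[[[0,0,-0.6],[0,0,0],0.1],[[0,0,0],[0,0,0],0],[[0,0,0],[0,0,0],0],[[0,0,0],[0,0,0],0],[[0,0,-10],[0,0,0],0],[[0,0,-30],[0,0,0],0],[[0,0,-40],[0,0,0],0],[[0,0,-40],[0,0,0],0]])

```text
time: 26.27
position: [0.4962, -0.2768, 0.1467]
tool_rot: [-3.14, -0.003, 0.002]
ft_force: [2.0, -1.1, -0.1]
grip_width: 0.995
```

```bash
python3 wl.py 0.497 -0.277 0.036 0.055 w8; python3 to.py 0.484 0.054 0.11; python3 meas.py|head -20|grep 0.05
```

```text
4456 circ [ 0.4974 -0.2786] 0.0284 mid [ 0.4981 -0.2784  0.0421] z 0.0434
t 26.32 pos [ 0.5013 -0.279   0.1561] yaw 0.1 tilt zaxis [ 0.0105 -0.0069 -0.9999] F [ 4.11 -0.78  5.15] g 0.995
tool delta mm [ -17.2 -333.3   43.6] n 8.071441277458124
[199. 126.] mid [0.758 0.296 0.038] ext [0.11  0.053 0.014] [141. 156. 165.] 520 0.042
[176. 131.] mid [0.748 0.373 0.037] ext [0.055 0.041 0.015] [17. 20. 22.] 60 0.037
[320. 153.] mid [ 0.716 -0.057  0.037] ext [0.043 0.134 0.015] [31. 34. 38.] 105 0.037
[401. 194.] mid [ 0.603 -0.28   0.041] ext [0.035 0.052 0.008] [157. 175. 186.] 124 0.043
[204. 203.] mid [0.534 0.253 0.036] ext [0.053 0.054 0.012] [ 39.  92. 186.] 337 0.038
[275. 227.] mid [0.484 0.053 0.037] ext [0.054 0.053 0.011] [147. 163. 175.] 346 0.038
[399. 236.] mid [ 0.486 -0.28   0.038] ext [0.032 0.055 0.014] [131. 147. 156.] 139 0.043
```

View pics/w8.png

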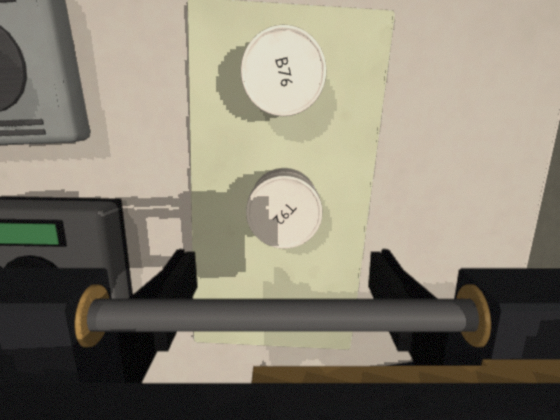

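Request:
arm_command(motion=[[[-1,-37,0],[0,0,0],0],[[-1,-37,0],[0,0,0],0],[[-1,-37,0],[0,0,0],0],[[-1,-37,0],[0,0,0],0],[[-2,-37,0],[0,0,0],0],[[-2,-37,0],[0,0,0],0],[[-2,-37,0],[0,0,0],0],[[-2,-37,0],[0,0,0],0]])

```text
time: 27.13
position: [0.483, 0.0201, 0.1443]
tool_rot: [3.141, 0.001, -0.004]
ft_force: [0.9, -1.0, 0.1]
grip_width: 0.998
```

Request:
arm_command(motion=[[[0,-35,10],[0,0,0],0],[[0,0,15],[0,0,0],0],[[0,0,10],[0,0,0],0],[[0,0,0],[0,0,0],0],[[0,0,0],[0,0,0],0],[[0,0,0],[0,0,0],0]])

```text
time: 27.63
position: [0.4846, 0.0521, 0.1104]
tool_rot: [3.142, -0.002, -0.001]
ft_force: [0.1, 0.1, 0.1]
grip_width: 1.004
```

```bash
python3 wl.py 0.484 0.053 0.032 0.045 w9;python3 to.py 0.484 0.054 0.02
```

```text
5506 circ [0.4842 0.0546] 0.0285 mid [0.485  0.0544 0.0367] z 0.0375
t 27.68 pos [0.4849 0.0522 0.1108] yaw -0.08 tilt zaxis [ 2.e-04 -2.e-04 -1.e+00] F [-0.56  0.43 -0.04] g 1.0
tool delta mm [-0.9 -1.8 90.8] n 2.1773262935108497
```

View pics/w9.png

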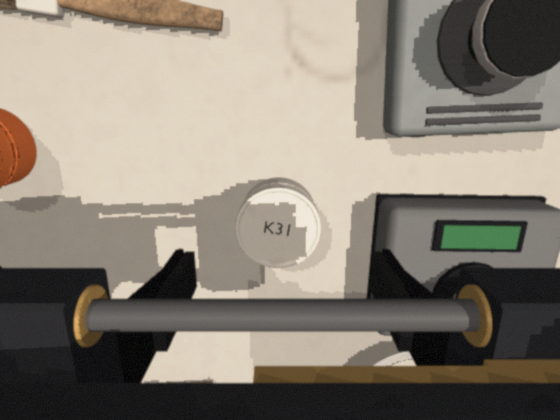

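Request:
arm_command(motion=[[[0,-2,0],[0,0,0],0],[[0,0,25],[0,0,0],0],[[0,0,25],[0,0,0],0],[[0,0,20],[0,0,0],0],[[0,0,12],[0,0,0],0],[[0,0,6],[0,0,0],0],[[0,0,0],[0,0,0],0],[[0,0,0],[0,0,0],0]])

```text
time: 28.35
position: [0.4852, 0.0557, 0.0232]
tool_rot: [-3.141, -0.001, -0.001]
ft_force: [-0.0, -0.1, -0.4]
grip_width: 0.996
```

```bash
python3 to.py 0.484 0.054 0.02
```

```text
t 28.35 pos [0.4852 0.0557 0.0232] yaw 0.05 tilt zaxis [ 9.e-04  1.e-04 -1.e+00] F [-0.02 -0.1  -0.41] g 0.996
tool delta mm [-1.2  1.7  3.2] n 0.091375812673347
```

Request:
arm_command(motion=[[[-0.5,1,2.5],[0,0,0],0],[[0,0,0],[0,0,0],0.5],[[0,0,0],[0,0,0],0.5],[[0,0,0],[0,0,0],0.5],[[0,0,0],[0,0,0],0.5],[[0,0,0],[0,0,0],0.5],[[0,0,0],[0,0,0],0.5],[[0,0,0],[0,0,0],0.5]], force=35)

```text
time: 29.02
position: [0.4841, 0.0546, 0.0202]
tool_rot: [3.141, 0.002, 0.0]
ft_force: [0.1, 0.3, 1.5]
grip_width: 0.625
```

```bash
python3 to.py 0.599 -0.0702 0.02
```

```text
t 29.02 pos [0.4841 0.0546 0.0202] yaw 0.06 tilt zaxis [ 1.e-04 -1.e-04 -1.e+00] F [0.1  0.3  1.53] g 0.625
tool delta mm [114.8 124.9   0.2] n 4.067743427972474
```

Request:
arm_command(motion=[[[0,0,-15],[0,0,0],0.5],[[0,0,-30],[0,0,0],0.5],[[0,0,-40],[0,0,0],0.5],[[0,0,-40],[0,0,0],0.5],[[19,21,0],[0,0,0],0.5],[[23,25,0],[0,0,0],0.5],[[23,25,0],[0,0,0],0.5],[[23,25,0],[0,0,0],0.5]])

```text
time: 29.68
position: [0.5728, -0.0429, 0.1451]
tool_rot: [3.14, 0.002, 0.0]
ft_force: [0.8, 0.2, -1.6]
grip_width: 0.617
```

Request:
arm_command(motion=[[[15,17,0],[0,0,0],0.5],[[12,12,0],[0,0,0],0.5],[[0,0,10],[0,0,0],0.5],[[0,0,20],[0,0,0],0.5],[[0,0,15],[0,0,0],0.5],[[0,0,5],[0,0,0],0.5],[[0,0,0],[0,0,0],0.5],[[0,0,0],[0,0,0],0.5]])

```text
time: 30.35
position: [0.5989, -0.0698, 0.0951]
tool_rot: [-3.141, -0.003, 0.001]
ft_force: [-0.5, -0.4, -2.0]
grip_width: 0.624
```

```bash
python3 to.py 0.599 -0.0702 0.088
```

```text
t 30.35 pos [ 0.5989 -0.0698  0.0951] yaw 0.1 tilt zaxis [-5.e-04  2.e-04 -1.e+00] F [-0.52 -0.41 -1.95] g 0.624
tool delta mm [0.1 0.4 7.1] n 0.16987188276474324
```

Request:
arm_command(motion=[[[0,0,3],[0,0,0],0.5],[[0,0,3],[0,0,0],0.5],[[0,0,2],[0,0,0],0.5],[[0,0,2],[0,0,0],0.5],[[0,0,2],[0,0,0],0.5],[[0,0,2],[0,0,0],0.5],[[0,0,2],[0,0,0],0.5],[[0,0,2],[0,0,0],0.5]])

```text
time: 31.02
position: [0.5997, -0.0703, 0.0781]
tool_rot: [3.141, 0.002, 0.002]
ft_force: [-1.9, -0.3, 7.0]
grip_width: 0.619
```

Request:
arm_command(motion=[[[0,0,1],[0,0,0],0.5],[[0,0,1],[0,0,0],0.5],[[0,0,1],[0,0,0],0.5],[[0,0,0],[0,0,0],0.5]])

```text
time: 31.35
position: [0.5998, -0.0703, 0.0761]
tool_rot: [3.14, 0.002, 0.002]
ft_force: [-4.1, 0.4, 12.6]
grip_width: 0.619
```

Request:
arm_command(motion=[[[0,0,1],[0,0,0],0.5],[[0,0,0.5],[0,0,0],0.5],[[0,0,0],[0,0,0],0.5]])

```text
time: 31.6
position: [0.5999, -0.0703, 0.076]
tool_rot: [3.14, 0.002, 0.002]
ft_force: [-7.9, 0.7, 21.7]
grip_width: 0.622
```

Request:
arm_command(motion=[[[0,0,0],[0,0,0],0.5],[[0,0,0],[0,0,0],0.5],[[0,0,0],[0,0,0],0.5],[[0,0,0],[0,0,0],0.5],[[0,0,0],[0,0,0],0.5],[[0,0,0],[0,0,0],0.5],[[0,0,0],[0,0,0],0.5],[[0,0,0],[0,0,0],0.5]])

```text
time: 32.27
position: [0.5998, -0.0703, 0.076]
tool_rot: [3.14, 0.002, 0.002]
ft_force: [-7.6, 0.6, 20.4]
grip_width: 0.623
```

Request:
arm_command(motion=[[[0,0,0],[0,0,0],0.5],[[0,0,0],[0,0,0],0.5],[[0,0,0],[0,0,0],0.5],[[0,0,-5],[0,0,0],0.5],[[0,0,-15],[0,0,0],0.5],[[0,0,-25],[0,0,0],0.5],[[0,0,-25],[0,0,0],0.5],[[0,0,-10],[0,0,0],0.5]])

```text
time: 32.93
position: [0.6009, -0.0702, 0.1556]
tool_rot: [3.141, 0.002, 0.007]
ft_force: [0.8, -0.3, -0.0]
grip_width: 0.62
```

```bash
python3 to.py 0.401 -0.277 0.026; python3 meas.py|head -20|grep 0.05
```

```text
t 32.93 pos [ 0.6009 -0.0702  0.1556] yaw 0.06 tilt zaxis [ 4.6e-03 -8.0e-04 -1.0e+00] F [ 0.75 -0.26 -0.05] g 0.62
tool delta mm [-200.7  206.5  128.8] n 7.5643882887600284
[199. 127.] mid [0.757 0.296 0.038] ext [0.11  0.053 0.014] [149. 165. 174.] 506 0.042
[176. 131.] mid [0.748 0.371 0.037] ext [0.054 0.037 0.015] [17. 19. 22.] 62 0.037
[205. 203.] mid [0.534 0.252 0.036] ext [0.053 0.054 0.013] [ 28.  61. 135.] 341 0.038
pad [ 0.5783 -0.0599  0.1427] 0.9805823
```

Request:
arm_command(motion=[[[-20,20,0],[0,0,0],0.5],[[-25,26,0],[0,0,0],0.5],[[-25,26,0],[0,0,0],0.5],[[-25,26,0],[0,0,0],0.5],[[-25,26,0],[0,0,0],0.5],[[-25,26,0],[0,0,0],0.5],[[-25,26,0],[0,0,0],0.5],[[-22,25,0],[0,0,0],0.5]])

```text
time: 33.75
position: [0.4041, -0.2724, 0.1505]
tool_rot: [-3.14, 0.0, 0.005]
ft_force: [0.1, 0.0, -1.7]
grip_width: 0.621
```

Request:
arm_command(motion=[[[-5,5,20],[0,0,0],0.5],[[0,0,20],[0,0,0],0.5],[[0,0,20],[0,0,0],0.5],[[0,0,0],[0,0,0],0.5],[[0,0,0],[0,0,0],0.5]])

```text
time: 34.17
position: [0.4007, -0.2753, 0.0905]
tool_rot: [-3.138, -0.002, 0.006]
ft_force: [0.1, -0.5, -1.5]
grip_width: 0.615
```

```bash
python3 wl.py 0.497 -0.277 0.036 0.055 w10; python3 to.py 0.401 -0.277 0.026;python3 meas.py|head -20|grep 0.05
```

```text
10330 circ [ 0.4973 -0.2785] 0.0284 mid [ 0.4972 -0.2784  0.0436] z 0.0435
t 34.22 pos [ 0.402  -0.2759  0.0919] yaw 0.09 tilt zaxis [-0.0012  0.0016 -1.    ] F [-0.58  0.15 -1.29] g 0.621
tool delta mm [-0.9  1.2 65.9] n 1.5807836891483877
[199. 126.] mid [0.757 0.296 0.038] ext [0.112 0.053 0.013] [139. 154. 163.] 524 0.042
[175. 131.] mid [0.747 0.373 0.037] ext [0.054 0.041 0.015] [17. 20. 23.] 62 0.037
[456. 148.] mid [ 0.758 -0.435  0.037] ext [0.079 0.058 0.016] [128. 142. 154.] 377 0.042
[319. 152.] mid [ 0.721 -0.054  0.037] ext [0.051 0.136 0.016] [29. 33. 37.] 100 0.038
[399. 198.] mid [ 0.593 -0.278  0.038] ext [0.053 0.053 0.013] [151. 168. 178.] 252 0.043
[205. 203.] mid [0.534 0.252 0.036] ext [0.053 0.054 0.012] [ 39.  90. 183.] 338 0.038
[399. 233.] mid [ 0.496 -0.279  0.038] ext [0.053 0.054 0.015] [155. 172. 180.] 274 0.043
```

View pics/w10.png

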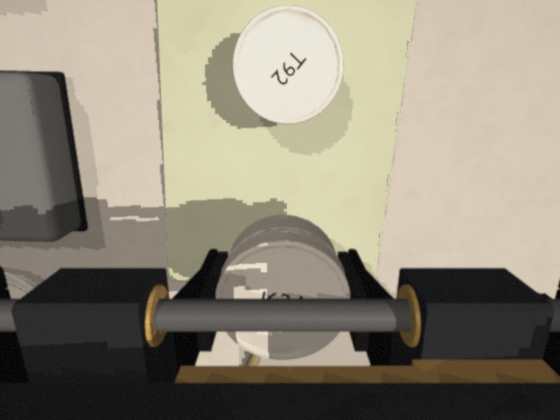

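Request:
arm_command(motion=[[[7,0,15],[0,0,0],0.5],[[0,0,20],[0,0,0],0.5],[[0,0,12],[0,0,0],0.5],[[0,0,5],[0,0,0],0.5],[[0,0,0],[0,0,0],0.5],[[0,0,0],[0,0,0],0.5],[[0,0,0],[0,0,0],0.5]])

```text
time: 34.95
position: [0.41, -0.277, 0.0415]
tool_rot: [3.14, 0.002, 0.002]
ft_force: [0.6, -0.5, -1.2]
grip_width: 0.621
```

```bash
python3 to.py 0.41 -0.277 0.026
```

```text
t 34.95 pos [ 0.41   -0.277   0.0415] yaw 0.06 tilt zaxis [ 0.0011 -0.0012 -1.    ] F [ 0.62 -0.52 -1.18] g 0.621
tool delta mm [-0.  -0.  15.5] n 0.3719081071823594
```

Request:
arm_command(motion=[[[0,0,6],[0,0,0],0.5],[[0,0,5],[0,0,0],0.5],[[0,0,2],[0,0,0],0.5],[[0,0,1],[0,0,0],0.5],[[0,0,1],[0,0,0],0.5],[[0,0,0.5],[0,0,0],0.5],[[0,0,0],[0,0,0],0.5]])

```text
time: 35.53
position: [0.409, -0.2763, 0.0261]
tool_rot: [-3.142, -0.002, 0.003]
ft_force: [-4.1, 3.4, 10.5]
grip_width: 0.619
```

Request:
arm_command(motion=[[[0,0,0.5],[0,0,0],0.5],[[0,0,0],[0,0,0],0.5]])

```text
time: 35.7
position: [0.409, -0.2763, 0.0261]
tool_rot: [3.141, 0.002, -0.003]
ft_force: [-6.0, 3.1, 13.9]
grip_width: 0.621
```

Request:
arm_command(motion=[[[0,0,-1],[0,0,0],0.5],[[0,0,0],[0,0,0],0],[[0,0,0],[0,0,0],0],[[0,0,0],[0,0,0],0],[[0,0,0],[0,0,0],0],[[0,0,-10],[0,0,0],0],[[0,0,-30],[0,0,0],0],[[0,0,-40],[0,0,0],0]])

```text
time: 36.37
position: [0.4074, -0.2749, 0.1044]
tool_rot: [-3.137, -0.003, 0.007]
ft_force: [0.2, -0.9, -0.0]
grip_width: 0.982
```

Request:
arm_command(motion=[[[0,0,-40],[0,0,0],0],[[30,0,0],[0,0,0],0],[[30,0,0],[0,0,0],1],[[0,0,0],[0,0,0],1],[[0,0,0],[0,0,0],1],[[0,0,0],[0,0,0],1]], force=20)

```text
time: 36.87
position: [0.4686, -0.2762, 0.1453]
tool_rot: [-3.141, -0.002, 0.002]
ft_force: [-0.7, -0.8, -0.3]
grip_width: 0.785
```

```bash
python3 wl.py 0.497 -0.277 0.036 0.055 w11; python3 to.py 0.4345 -0.080 0.12;python3 meas.py|head -20|grep 0.05; cp pics/crop1.png pics/crop3.png
```

```text
4860 circ [ 0.4972 -0.2784] 0.0283 mid [ 0.4978 -0.2784  0.0434] z 0.0434
t 36.92 pos [ 0.4682 -0.2764  0.1452] yaw 0.04 tilt zaxis [-1.7e-03  4.0e-04 -1.0e+00] F [-0.03  0.39 -0.07] g 0.737
tool delta mm [ -33.5 -196.4   25.3] n 4.817395785371445
[199. 126.] mid [0.758 0.296 0.038] ext [0.11  0.052 0.013] [140. 156. 165.] 525 0.042
[319. 152.] mid [ 0.724 -0.053  0.037] ext [0.06  0.14  0.016] [31. 34. 38.] 107 0.036
[399. 198.] mid [ 0.593 -0.279  0.037] ext [0.053 0.054 0.015] [153. 170. 181.] 246 0.043
[204. 203.] mid [0.534 0.252 0.036] ext [0.054 0.053 0.013] [ 39.  92. 185.] 342 0.038
[398. 265.] mid [ 0.409 -0.278  0.038] ext [0.051 0.052 0.014] [138. 154. 166.] 266 0.043
pad [ 0.6011 -0.0662  0.0658] 1.0605356
```

View pics/w11.png

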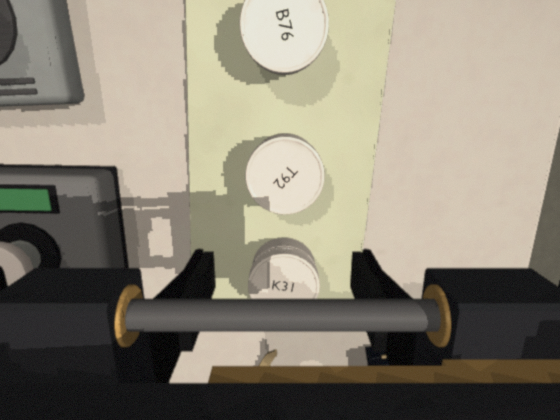

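View pics/crop3.png

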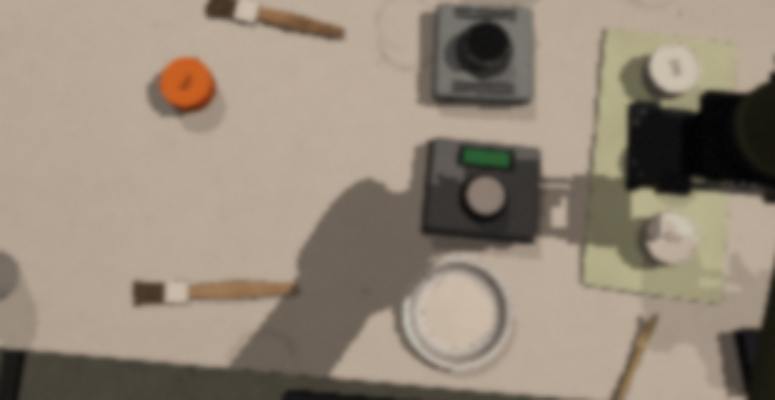

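All three tins stand on the plate: B76, T92 and K31 at wrist pixels (284,25), (285,175) and (283,285). The row is empty. Now the key.

Request:
arm_command(motion=[[[0,-28,0],[0,0,0],1],[[0,-38,0],[0,0,0],1],[[-8,-38,0],[0,0,0],1],[[-8,-38,0],[0,0,0],1],[[-8,-36,0],[0,0,0],1],[[-9,-18,10],[0,0,0],1],[[0,0,20],[0,0,0],1],[[0,0,15],[0,0,0],1]])

```text
time: 37.73
position: [0.4353, -0.0798, 0.1002]
tool_rot: [3.139, 0.005, 0.0]
ft_force: [-0.3, 0.3, 0.1]
grip_width: 0.029
```

Request:
arm_command(motion=[[[0,0,0],[0,0,0],1],[[0,0,0],[0,0,0],1],[[0,0,0],[0,0,0],1],[[0,0,0],[0,0,0],1]])

```text
time: 38.07
position: [0.4369, -0.081, 0.1015]
tool_rot: [3.141, 0.0, 0.002]
ft_force: [-0.2, -0.6, -0.0]
grip_width: 0.006
```

```bash
python3 to.py 0.4348 -0.080 0.083
```

```text
t 38.07 pos [ 0.4369 -0.081   0.1015] yaw 0.01 tilt zaxis [ 1.5e-03 -6.0e-04 -1.0e+00] F [-0.17 -0.61 -0.04] g 0.006
tool delta mm [-2.1 -1.  18.5] n 0.44805443559063773
```

Request:
arm_command(motion=[[[-1,-0.5,6],[0,0,0],1],[[0,0,5],[0,0,0],1],[[0,0,4],[0,0,0],1],[[0,0,2],[0,0,0],1],[[0,0,0],[0,0,0],1],[[0,0,0],[0,0,0],1]])

```text
time: 38.57
position: [0.4349, -0.0799, 0.0834]
tool_rot: [-3.141, -0.002, 0.001]
ft_force: [-1.5, 0.1, 2.3]
grip_width: 0.005
```

Request:
arm_command(motion=[[[0,0,1],[0,0,0],1],[[0,0,1],[0,0,0],1],[[0,0,0],[0,0,0],1]])

```text
time: 38.82
position: [0.4352, -0.08, 0.0816]
tool_rot: [3.141, 0.002, 0.0]
ft_force: [-0.6, -0.1, 1.4]
grip_width: 0.003
```

Request:
arm_command(motion=[[[0,0,1],[0,0,0],1],[[0,0,1],[0,0,0],1],[[0,0,1],[0,0,0],1],[[0,0,0],[0,0,0],1]])

```text
time: 39.15
position: [0.4352, -0.08, 0.0785]
tool_rot: [3.142, 0.002, 0.0]
ft_force: [-0.6, -0.0, 3.0]
grip_width: 0.003
```

Request:
arm_command(motion=[[[0,0,0.4],[0,0,0],1],[[0,0,0],[0,0,0],1]])

```text
time: 39.32
position: [0.4352, -0.08, 0.0784]
tool_rot: [3.141, 0.002, -0.0]
ft_force: [-0.7, -0.2, 5.4]
grip_width: 0.007
```

Held at the first click with about 5.5 N. I pause about a second, then go fully home.

Request:
arm_command(motion=[[[0,0,0.1],[0,0,0],1],[[0,0,0],[0,0,0],1],[[0,0,0],[0,0,0],1],[[0,0,0],[0,0,0],1],[[0,0,0],[0,0,0],1],[[0,0,0],[0,0,0],1],[[0,0,0],[0,0,0],1],[[0,0,0],[0,0,0],1]])

```text
time: 39.98
position: [0.4353, -0.08, 0.0784]
tool_rot: [3.141, 0.002, -0.0]
ft_force: [-2.5, 0.7, 5.9]
grip_width: 0.001
```

Request:
arm_command(motion=[[[0,0,0],[0,0,0],1],[[0,0,0],[0,0,0],1],[[0,0,0],[0,0,0],1],[[0,0,1.5],[0,0,0],1],[[0,0,1.5],[0,0,0],1],[[0,0,1.5],[0,0,0],1],[[0,0,1],[0,0,0],1],[[0,0,0],[0,0,0],1]])

```text
time: 40.65
position: [0.4353, -0.08, 0.0733]
tool_rot: [3.141, 0.002, -0.001]
ft_force: [-4.3, 0.8, 11.7]
grip_width: 0.005
```

Request:
arm_command(motion=[[[0,0,0.5],[0,0,0],1],[[0,0,0.5],[0,0,0],1],[[0,0,0],[0,0,0],1]])

```text
time: 40.9
position: [0.4354, -0.08, 0.0731]
tool_rot: [3.141, 0.002, -0.002]
ft_force: [-6.7, 1.8, 18.6]
grip_width: 0.003
```

Request:
arm_command(motion=[[[0,0,0],[0,0,0],1],[[0,0,0],[0,0,0],1],[[0,0,-3],[0,0,0],1],[[0,0,-10],[0,0,0],1],[[0,0,-30],[0,0,0],1],[[0,0,-40],[0,0,0],1],[[0,0,-40],[0,0,0],1],[[0,-40,0],[0,0,0],1]])

```text
time: 41.57
position: [0.4397, -0.047, 0.2014]
tool_rot: [3.135, -0.015, 0.019]
ft_force: [2.7, -0.3, 1.0]
grip_width: 0.003
```

Request:
arm_command(motion=[[[5,-40,0],[0,0,0],1],[[5,-40,0],[0,0,0],1],[[5,-40,0],[0,0,0],1],[[0,0,0],[0,0,0],1],[[0,0,0],[0,0,0],1],[[0,0,0],[0,0,0],1]])

```text
time: 42.07
position: [0.4499, 0.0795, 0.1943]
tool_rot: [3.141, 0.002, -0.0]
ft_force: [-0.3, -0.7, 1.0]
grip_width: -0.001
```

```bash
python3 to.py; python3 meas.py|egrep '0.05|key|pad'; cp pics/crop1.png pics/crop4.png
```

```text
t 42.07 pos [0.4499 0.0795 0.1943] yaw 0.08 tilt zaxis [-2.e-04 -5.e-04 -1.e+00] F [-0.3  -0.73  1.  ] g -0.001
[199. 126.] mid [0.758 0.295 0.038] ext [0.11  0.052 0.014] [141. 157. 166.] 512 0.042
[176. 131.] mid [0.748 0.371 0.037] ext [0.056 0.037 0.016] [17. 20. 23.] 60 0.037
[319. 152.] mid [ 0.721 -0.053  0.037] ext [0.052 0.135 0.015] [31. 34. 38.] 100 0.038
[399. 198.] mid [ 0.594 -0.279  0.038] ext [0.054 0.054 0.015] [155. 173. 183.] 263 0.043
[204. 203.] mid [0.534 0.252 0.037] ext [0.053 0.053 0.01 ] [ 39.  92. 185.] 336 0.038
[399. 232.] mid [ 0.497 -0.279  0.038] ext [0.054 0.054 0.013] [160. 178. 186.] 270 0.043
[398. 265.] mid [ 0.409 -0.279  0.039] ext [0.052 0.055 0.012] [161. 179. 187.] 277 0.043
[-0.04736196  0.0575521   0.90337571] 261.4518518490629 228.3805849681243 42.1167
key [ 0.4336 -0.0787  0.0713] 1.0157975
pad [ 0.6013 -0.0663  0.0649] 1.0614303
table [0.3265 0.0565 0.6366] 0.44408968
key (184, 3) [ 0.4344 -0.079   0.0693] [ 0.4342 -0.0792  0.0692] [0.037 0.037 0.012]
pad (240, 3) [ 0.5987 -0.0706  0.0669] [ 0.598  -0.0712  0.0682] [0.046 0.046 0.013]
```

View pics/crop4.png

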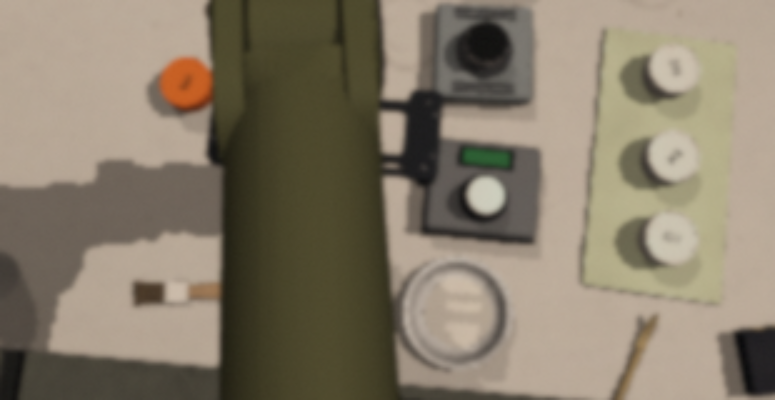

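View pics/crop2.png

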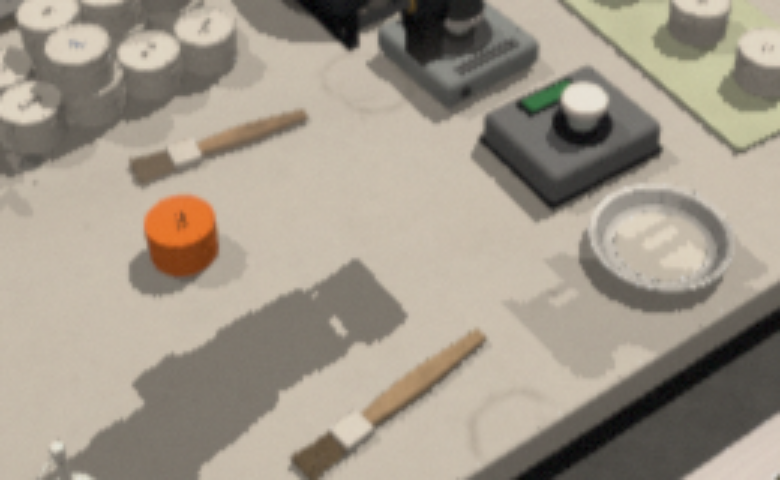

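The three tins are upright on the plate at top-crop (672,70), (672,157) and (670,240). The key and pad have sprung back, and the orange tin hasn't moved.

```bash
python3 -c "
from bench import ctrl
print(ctrl.close_job())"
```

```text
the job is handed in; nothing more can be done
None
```

The batch is done and handed in at about 42 s; no verdict was reported.

- **Opening the batch:** I held the key at its first click for about a second at roughly 4–6.5 N. While I was finding the click, one reading spiked to 9.0 N. I backed off at once; the tip had moved only about 0.3 mm more, so I believe the second stage was not reached. That was judged from tip position and force, since the key's travel could not be read directly.
- **Tins:** Three were present: the leftmost (B76), the third (T92) and the rightmost (K31). The second place was empty. In that order, each was pressed on the mixer pad until it stopped at full travel, at about 18–21 N. Each was held there for a second or slightly more, then stood on the green plate.
- **Closing the batch:** With the row empty, I pressed the key to the first click at about 5.5 N and paused for about 1 s. I then pressed it fully home, where it stopped after about 5 mm more travel at 18.6 N, and let it up.
- **Last checks:** The top camera showed all three tins upright on the plate. The key and pad were back at their free heights, about 69 and 68 mm. The orange tin had not moved, the arm was clear, and no tin was knocked aside during the run.

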